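Take the bayonet cover off the filter housing

TASK

Open the small filter housing on the bench: press its spring-loaded bayonet cover down, twist it counter-clockwise about a quarter turn until you feel it come up against its stop, and lift it off without forcing it. Set the cover down (do not drop it) the right way up, flat on the floor of the round steel parts dish, and leave the two printing pads and the blade box undisturbed.

Things in the scene. Friction and masses are not known exactly. Their poses are not given: they have to be found in the camera images.
- housing: Filter housing fixed to the bench: square aluminium flange 96 x 96 x 8 mm with four bolts, round bowl 74 mm across and 40 mm high, a brass hose stub at each side (along its y, 53 mm out), neck 49 mm across, its top 70 mm up. Origin: centre of its underside, z up. Two lugs on the neck are hidden under the cover; their angle differs by up to 26 degrees either way and no pose tells it.
- neck_top (a point): Centre of the neck's upper face, 70 mm above the housing's origin. A sprung plate here pushes the cover up with about 9 N as found, 13 N when the cover is pressed 4 mm down, 15 N at 7 mm, where the cover lands hard on the neck. Cover and housing must not load each other with more than 60 N.
- cover: Loose grey plastic bayonet cover, 65 mm across, 120 to 195 g. Origin: centre of its skirt's lower rim, z up along its axis; as found 51 mm above the housing's origin, on the same axis. Flat round top 32 mm above the origin. The lugs lie in 4 mm deep pockets inside the skirt: press the cover 5 to 6 mm down and keep it down while turning.
- cover_bar (a point): Middle of the top of the cover's finger bar, 56 mm above the cover's origin. The bar is 50 mm long (cover's x), 12 mm thick (y) and stands 24 mm above the round top: pinch it across y from above. Beside it an engraved curved arrow shows the opening direction: counter-clockwise seen from above (growing yaw). Pressed down the cover turns with under 0.3 N m; at the stop torque rises steeply.
- cover_top (a point): Centre of the cover's flat top, 32 mm above its origin. Turning ends at a solid stop 58 to 128 degrees from where the cover was found, different each time: feel for it. Only there and up to 8 degrees before it does the cover lift off freely; before that it is held fast. It may be let go and grasped afresh at any angle (press it down again): it keeps the angle it has reached.
- dish: Loose round steel parts dish, 132 mm across at the rim, 22 mm high, 0.6 kg. Origin: centre of its underside, z up. Its flat floor is 4 mm above the origin and about 100 mm across.
- pad_a: Bystander: larger red printing pad on a square base, 54 x 60 x 44 mm. Origin: centre of its underside.
- pad_c: Bystander: smaller red printing pad on a wooden base, 40 x 44 x 36 mm. Origin: centre of its underside.
- blade_box: Bystander: flat white blade box, 66 x 70 x 18 mm. Origin: centre of its underside.

How it is judged:
By the outcome, as a careful person would: the job done as asked, in the order asked, and still so for the second after the job is handed in, with the robot touching nothing.
It also fails if it takes over 61 s, if anything falls off the work surface, if the arm or the gripper's body presses on something with over 40 N, if the wrist force passes 120 N, or if a joint passes its speed limit or range.

ROBOT

A 6-joint arm with a two-finger parallel gripper is mounted at the origin on a cart in front of the work surface, level with it; the furniture and walls round the work are solid. World frame = base frame: x ahead of the robot, y to its left, z up, the work surface at z = 0. Lengths are in mm, angles in rad, forces in N, time in s.
With the tool pointing down it reaches from about 275 to 750 mm from the base axis. Payload 10.2 kg.
Tool frame: the origin (TCP) lies at the very end of the fingers, on their centre line; the grasp point (between the pads) lies 19 mm behind it; z points along the fingers, y is the line along which they close (so a half turn about z gives the same grasp; the last joint's range is limited). The gripper opens to 85 mm and grips with 20 to 120 N. Pads are 22 mm wide; open, the fingers measure 114 mm over their backs; the gripper's body (76 mm by 85 mm) begins 54 mm behind the grasp point. The pads swing forward as they close: fully open they stand 13 mm farther back than shut.
Start: joints at [-1.429, 0.313, 1.498, -0, 1.331, -0.223], TCP at [187.288, -490.463, 231.294] pointing down, gripper open.
Joint ranges: [-2.94, 2.94], [-0.97, 2.17], [0.19, 2.56], [-1.23, 4.37], [0.02, 3.11], [-2.88, 2.88]. Speed limits (rad/s): [2.39, 2.39, 3.01, 3.14, 3.14, 3.14].

INTERFACE

Orientations are given as a unit quaternion [w, x, y, z].
In Python, from rig import * gives the robot as it stands. The module is installed in compiled form; this text tells all that it offers.
- The arm moves only by the shell command python3 -m crank 'ROWS' [FORCE]. ROWS is JSON, a list that holds one entry, the list of rows, each a list of 7 numbers: the shift along the tool's x, y, z in units of 25 mm (1.0 is 25 mm), then the turn, a rotation vector about the tool's x, y, z in units of 8 degrees (1.0 is 8 degrees), then the finger opening in mm, from 0 to 85.4. A call has exactly 8 rows; each row shifts and turns the commanded pose from where the row before left it, along the tool's axes as they then stand; what a row does not reach is not made up. A row lasts 1/10 s, in which the tool goes at most 50 mm and 8.59 degrees, less where a joint would pass 70% of its speed; a pose out of reach is approached as far as the arm can. A call is refused whole if a number of a shift passes 1 or a number of a turn 1, either way. A call with a gripper value outside its range is refused whole. The fingers move at their own pace and stop on an object; FORCE is the grip in N (left out, the last holds). Time passes only in rows, so rows that do not move let the fingers close, or fill a call up. It gives the time, the measured TCP pose, the force, the opening and the grip force at its end, in the units of the state.
- sense(): the state, without advancing time (a new reading comes with each control period).
- capture(name): name is "scene" or "top"; returns the picture (480x640x3 uint8, blue, green, red); there is no depth.
- camera_model(name): a dict with "fx", "fy", "cx", "cy" (pixels), "k1" (the pictures are not rectified: a ray, as slopes to the right and down, at radius r is drawn at 1 + k1 r^2 times it, then the intrinsics apply), "world_from_camera" (4x4, takes a point from camera to world coordinates). Camera axes: x right, y up, looking along -z (the intrinsics and any distortion apply to the point x, -y, -z); pixel columns grow to the right and rows downward; lengths in mm; the calibration is good to about 2 mm. A picture is of the moment at which its call begins. camera_model takes no time and is no camera call.
- finish_job(): hands the job in; it is judged then, once.
The state is a dict: "time_s": time; "joints": joint angles; "dq": joint speeds; "tau": joint torques, N m; "eef_pos": TCP position; "ee_rot": TCP orientation; "force": force on the tool from outside, world axes, zero at the start; "wrist_torque": the same for the moment, N m; "grip_width": opening from 0.0 (shut) to 1.0 (fully open); "grip_force": force on a finger pad.
Only numpy, scipy, OpenCV 4.12 (cv2) and the standard library are available. Lean on these libraries where they do the work, as an engineer would, in place of code of your own. Each camera call takes 0.05 s, during which the arm holds its last target. There are 200 camera calls.

## Working session

There is one attempt and no reset: what is moved stays moved. The work goes in short steps, Python scripts to look and compute and a shell command to move; the robot and the scene stay as the last step left them, time stands still between calls to the robot, and variables do not carry over. Pictures are saved under pics/ and viewed, at most 10 in all, crops included, and the job is handed in when it is done.

```bash
mkdir -p pics; python3 - <<'E'
from rig import *
import cv2
for n in("scene","top"):
    cv2.imwrite(f"pics/{n}0.png",capture(n)); m=camera_model(n); print(n,m)
print(sense())
E
```

```text
scene {'fx': 600.6577075918547, 'fy': 600.6577075918547, 'cx': 319.8546707456524, 'cy': 231.1136185757018, 'k1': -0.0027693799942790365, 'world_from_camera': array([[ 1.86489385e-01,  4.32714832e-01, -8.82031509e-01,
        -3.81386672e+02],
       [-9.82453747e-01,  7.98358713e-02, -1.68555237e-01,
        -1.03021466e+02],
       [-2.51859687e-03,  8.97988924e-01,  4.40010851e-01,
         5.16578603e+02],
       [ 0.00000000e+00,  0.00000000e+00,  0.00000000e+00,
         1.00000000e+00]])}
top {'fx': 516.4879715799409, 'fy': 516.4879715799409, 'cx': 321.8088094123481, 'cy': 237.36270360397347, 'k1': -0.1024440035282343, 'world_from_camera': array([[ 1.00256304e-02,  9.91809108e-01, -1.27334910e-01,
         3.57951000e+02],
       [-9.99941244e-01,  9.41894207e-03, -5.36576187e-03,
         6.78267694e+01],
       [-4.12245135e-03,  1.27381224e-01,  9.91845265e-01,
         9.49395056e+02],
       [ 0.00000000e+00,  0.00000000e+00,  0.00000000e+00,
         1.00000000e+00]])}
{'time_s': 0.1, 'joints': array([-1.42941851e+00,  3.13397475e-01,  1.49834185e+00,  6.47091759e-05,
        1.33105613e+00, -2.23408191e-01]), 'dq': array([ 0.00055321, -0.00096461, -0.00203628,  0.00022122, -0.00124404,
        0.00037469]), 'tau': array([ 2.37765234e-03, -4.12901759e+01, -2.60138941e+01, -2.66509569e-04,
        3.02864966e-03,  3.71300899e-06]), 'eef_pos': array([ 187.25977524, -490.21864981,  230.79781522]), 'ee_rot': array([-5.99607401e-04,  9.83413676e-01,  1.81375796e-01,  5.60578694e-05]), 'force': array([-0.87037067,  0.50265288, -0.11081836]), 'wrist_torque': array([-0.02443794, -0.00408194,  0.01646891]), 'grip_force': 0.0, 'grip_width': 0.9966780558166664}
```

View pics/scene0.png

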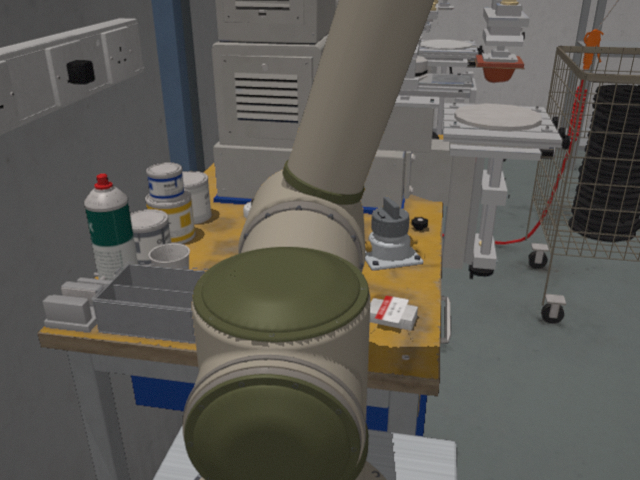

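View pics/top0.png

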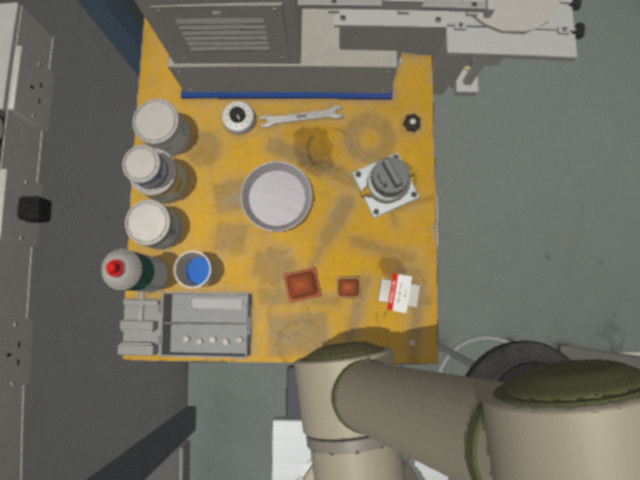

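The scene view shows the housing and cover at about (392,235), with the arm hiding the dish. The top view shows the cover at about (388,178), the dish at (277,196), the pads at (302,284) and (347,287), and the blade box at (400,292). I'll zoom in for detail.

```bash
python3 - <<'E'
import cv2,numpy as np
a=cv2.imread("pics/top0.png")[140:225,345:430]; b=cv2.imread("pics/scene0.png")[190:275,350:435]
f=lambda i:cv2.resize(i,None,fx=4.7,fy=4.7,interpolation=cv2.INTER_CUBIC)
m=np.hstack([f(a),f(b)])
for i in range(9):   # ticks each 10 px
    for o in (0,m.shape[1]//2):
        cv2.line(m,(o+int(47*i),0),(o+int(47*i),8),(0,0,255),1); cv2.line(m,(o,int(47*i)),(o+8,int(47*i)),(0,0,255),1)
cv2.imwrite("pics/z1.png",m)
E
```

```text
(no output)
```

View pics/z1.png

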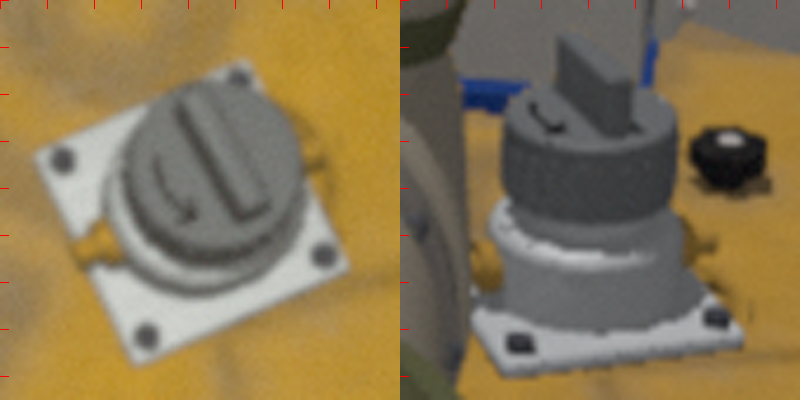

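The zoom shows the bar's top face running in the top view from about (192,100) to (256,211) in crop pixels. Its centre is (224,156), which is full-image (392.7,173.2). In the scene view its centre is (391,203). The bolts are at crop (240,78), (63,160), (147,336) and (324,256).

```bash
cat > h.py <<'E'
import numpy as np,cv2
from rig import camera_model
def ray(n,p):
    m=camera_model(n);K=np.array([[m["fx"],0,m["cx"]],[0,m["fy"],m["cy"]],[0,0,1]])
    u=cv2.undistortPoints(np.array([[p]],float),K,np.array([m["k1"],0,0,0])).ravel()
    T=np.array(m["world_from_camera"]);d=T[:3,:3]@[u[0],-u[1],-1];return T[:3,3],d/np.linalg.norm(d)
def onz(n,p,z):
    o,d=ray(n,p);return o+d*(z-o[2])/d[2]
def tri(p,q):
    o1,d1=ray("top",p);o2,d2=ray("scene",q)
    s=np.linalg.lstsq(np.c_[d1,-d2],o2-o1,rcond=None)[0];a,b=o1+d1*s[0],o2+d2*s[1];return (a+b)/2,np.linalg.norm(a-b)
def proj(n,P):
    m=camera_model(n);K=np.array([[m["fx"],0,m["cx"]],[0,m["fy"],m["cy"]],[0,0,1]]);T=np.linalg.inv(m["world_from_camera"])
    c=(T[:3,:3]@np.atleast_2d(P).T).T+T[:3,3];c=c*[1,-1,-1];return cv2.projectPoints(c,np.zeros(3),np.zeros(3),K,np.array([m["k1"],0,0,0]))[0].reshape(-1,2)
E
python3 - <<'E'
from h import *
np.set_printoptions(precision=1,suppress=True)
t=lambda X,Y:(345+X/4.706-.4,140+Y/4.706-.4); s=lambda X,Y:(350+(X-400)/4.706-.4,190+Y/4.706-.4)
print("bar",tri(t(224,156),s(592,61)))
print("bar on z107",onz("top",t(224,156),107),onz("scene",s(592,61),107))
b=[onz("top",t(*q),10) for q in((240,78),(63,160),(147,336),(324,256))];print("bolts",np.array(b),np.mean(b,0))
print("bolts tri",tri(t(147,336),s(520,344)),tri(t(324,256),s(716,317)))
e=onz("top",t(192,100),107)-onz("top",t(256,211),107);print(np.linalg.norm(e),np.degrees(np.arctan2(e[1],e[0])))
e=b[0]-b[1];print("flange dir",np.degrees(np.arctan2(e[1],e[0])))
im=cv2.imread("pics/top0.png")
for p in((277,163),(277,230),(241,197),(313,197)):print("rim",onz("top",p,22))
for p in((302,284),(347,287),(400,292)):print(onz("top",p,20))
E
```

```text
bar (array([577. , -44.4, 104.5]), np.float64(0.8809231953645383))
bar on z107 [576.4 -44.5 107. ] [570.9 -44.3 107. ]
bolts [[633.7 -64.2  10. ]
 [599.2   6.6  10. ]
 [528.6 -26.4  10. ]
 [561.5 -96.7  10. ]] [580.7 -45.2  10. ]
bolts tri (array([528.5, -26.3,  10.5]), np.float64(0.1659100105657532)) (array([561.2, -96.3,  11.3]), np.float64(0.4541696738208228))
46.187358920425446 29.059378149476192
flange dir -64.01838002156076
rim [615.  157.2  22. ]
rim [489.7 154.3  22. ]
rim [550.3 221.9  22. ]
rim [551.3  89.7  22. ]
[392.5 107.6  20. ]
[387.9  26.8  20. ]
[379.7 -68.5  20. ]
```

```bash
cat >> h.py <<'E'
from rig import sense
from scipy.spatial.transform import Rotation as R
def st():
    s=sense();r=R.from_quat(np.r_[s["ee_rot"][1:],s["ee_rot"][0]]);return s,r
def to(x,y,z,yaw=None):
    s,r=st();M=r.as_matrix();cur=np.degrees(np.arctan2(M[1,0],M[0,0]))
    if yaw is None: yaw=cur
    goal=R.from_euler("z",yaw,degrees=True)*R.from_euler("x",180,degrees=True)
    np.set_printoptions(precision=2,suppress=True)
    print("t",s["time_s"],"pos",s["eef_pos"],"yaw",cur,"F",s["force"],"Tq",s["wrist_torque"],"q6",s["joints"][5],"gw",s["grip_width"]*85.4,"gf",s["grip_force"])
    print(" units along CURRENT tool:",r.inv().apply(np.array([x,y,z])-s["eef_pos"])/25," along GOAL tool:",goal.inv().apply(np.array([x,y,z])-s["eef_pos"])/25," turn:",(r.inv()*goal).as_rotvec(degrees=True)/8)
E
python3 -c "
from h import *
to(578.5,-44.8,160,29)"
```

```text
t 0.1 pos [ 187.26 -490.22  230.8 ] yaw 20.899805523277635 F [-0.87  0.5  -0.11] Tq [-0.02 -0.    0.02] q6 -0.22340819070743068 gw 85.11630596674331 gf 0.0
 units along CURRENT tool: [ 20.97 -11.06   2.85]  along GOAL tool: [22.33 -8.    2.83]  turn: [-0.01 -0.   -1.01]
```

```bash

python3 -m crank '[[[0,0,0,0,0,-1,60],[0.9,-0.3,0,0,0,0,60],[1,-0.4,0,0,0,0,60],[1,-0.4,0,0,0,0,60],[1,-0.4,0,0,0,0,60],[1,-0.4,0,0,0,0,60],[1,-0.4,0,0,0,0,60],[1,-0.4,0,0,0,0,60]]]' 80
python3 -m crank '[[[1,-0.4,0,0,0,0,60],[1,-0.4,0,0,0,0,60],[1,-0.4,0,0,0,0,60],[1,-0.4,0,0,0,0,60],[1,-0.4,0,0,0,0,60],[1,-0.4,0,0,0,0,50],[1,-0.4,0,0,0,0,50],[1,-0.4,0,0,0,0,50]]]'
python3 -c "
from h import *
to(578.5,-44.8,160,29)"
```

```text
time_s: 0.9
eef_pos: [306.2, -347.0, 231.1]
ee_rot: [-0.0, 0.968, 0.25, -0.0]
force: [0.3, -0.6, -0.3]
grip_width: 0.705
grip_force: 0.0
time_s: 1.7
eef_pos: [442.6, -180.3, 231.1]
ee_rot: [-0.0, 0.968, 0.25, -0.0]
force: [1.1, -0.8, 0.6]
grip_width: 0.585
grip_force: 0.0
t 1.7 pos [ 442.6  -180.26  231.07] yaw 28.90301372289339 F [ 1.13 -0.76  0.62] Tq [ 0.02  0.02 -0.01] q6 0.4337663508961133 gw 49.98066012960199 gf 0.0
 units along CURRENT tool: [ 7.38 -2.11  2.84]  along GOAL tool: [ 7.38 -2.1   2.84]  turn: [-0.    0.   -0.01]
```

```bash

python3 -m crank '[[[1,-0.3,0,0,0,0,50],[1,-0.3,0.4,0,0,0,50],[1,-0.3,0.4,0,0,0,50],[1,-0.3,0.4,0,0,0,50],[1,-0.3,0.4,0,0,0,50],[1,-0.3,0.4,0,0,0,50],[1,-0.2,0.4,0,0,0,50],[0.4,-0.1,0.4,0,0,0,50]]]'
python3 - <<'E'
from h import *
from rig import capture
to(578.5,-44.8,86,29)
a=capture("top");b=capture("scene");cv2.imwrite("pics/t1.png",a);cv2.imwrite("pics/s1.png",b)
f=lambda i:cv2.resize(i,None,fx=4,fy=4,interpolation=cv2.INTER_CUBIC)
cv2.imwrite("pics/z2.png",np.hstack([f(a[120:240,340:440]),f(b[150:270,340:440])]))
E
```

```text
time_s: 2.5
eef_pos: [579.5, -44.6, 160.3]
ee_rot: [-0.0, 0.968, 0.25, -0.0]
force: [0.1, 0.2, -0.5]
grip_width: 0.58
grip_force: 0.0
t 2.5 pos [579.51 -44.63 160.31] yaw 28.987277946849716 F [ 0.06  0.16 -0.49] Tq [-0.   -0.02  0.02] q6 0.7864053899693056 gw 49.504025111012645 gf 0.0
 units along CURRENT tool: [-0.04 -0.01  2.97]  along GOAL tool: [-0.04 -0.01  2.97]  turn: [-0.  0. -0.]
```

View pics/z2.png

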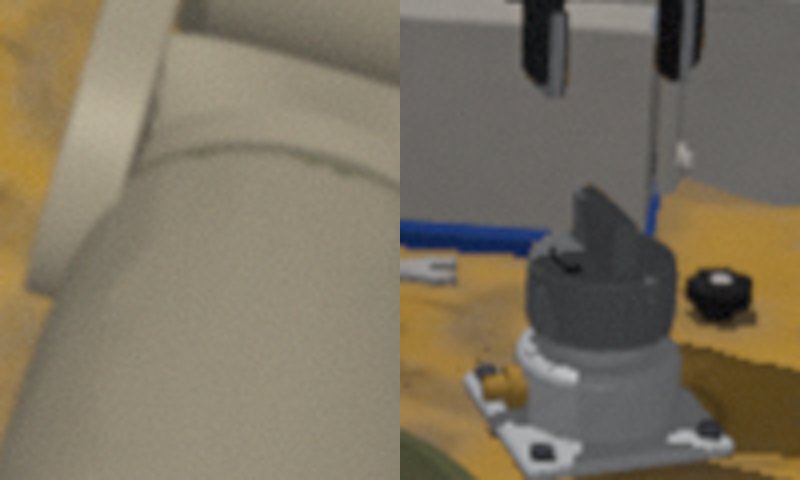

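View pics/s1.png

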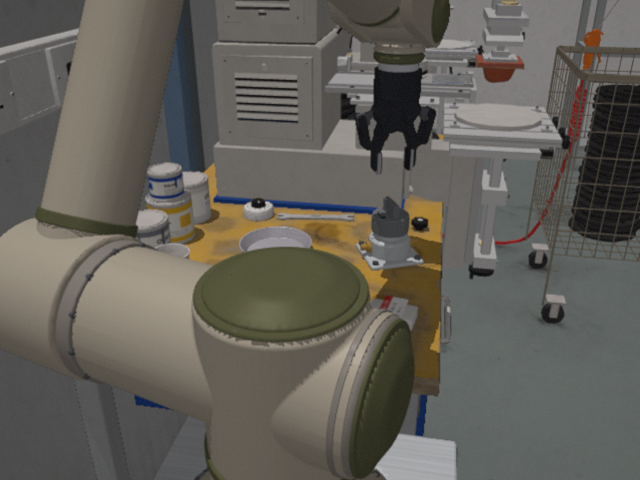

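The fingers stand over the bar: fingertips at (376,168) and (411,165), bar end at about (393,200). The dish rim is now visible in the scene view, from (240,240) to (312,241). I'll descend and grip.

```bash

python3 -m crank '[[[0,0,0.5,0,0,0,50],[0,0,0.6,0,0,0,40],[0,0,0.6,0,0,0,35],[0,0,0.6,0,0,0,30],[0,0,0.4,0,0,0,30],[0,0,0.2,0,0,0,30],[0,0,0,0,0,0,25],[0,0,0,0,0,0,25]]]' 40
python3 - <<'E'
from h import *
to(578.5,-44.8,88,29)
E
python3 -m crank '[[[0,0,0,0,0,0,20],[0,0,0,0,0,0,16],[0,0,0,0,0,0,14],[0,0,0,0,0,0,12],[0,0,0,0,0,0,10],[0,0,0,0,0,0,8],[0,0,0,0,0,0,8],[0,0,0,0,0,0,8]]]' 40
python3 - <<'E'
from h import *
to(578.5,-44.8,83,29)
for c in [(552,155)]:
    a=np.linspace(0,2*np.pi,8,endpoint=False)
    P=np.c_[c[0]+66*np.cos(a),c[1]+66*np.sin(a),0*a+22];print(proj("scene",P).round().tolist(),proj("top",P).round().tolist())
E
```

```text
time_s: 3.4
eef_pos: [578.9, -46.2, 89.4]
ee_rot: [0.0, 0.968, 0.249, 0.0]
force: [0.4, 0.1, 1.1]
grip_width: 0.295
grip_force: 0.0
t 3.4 pos [578.92 -46.19  89.4 ] yaw 28.890410014401215 F [0.42 0.09 1.06] Tq [-0.01 -0.03 -0.04] q6 0.7853251624859416 gw 25.15440302721555 gf 0.0
 units along CURRENT tool: [ 0.01 -0.06  0.06]  along GOAL tool: [ 0.01 -0.06  0.06]  turn: [ 0.01 -0.   -0.01]
time_s: 4.2
eef_pos: [578.7, -45.7, 89.1]
ee_rot: [-0.0, 0.968, 0.25, 0.0]
force: [-2.1, 2.6, 5.1]
grip_width: 0.133
grip_force: 39.4
t 4.2 pos [578.72 -45.72  89.09] yaw 28.90574799329441 F [-2.12  2.63  5.12] Tq [0.52 0.37 0.01] q6 0.7854601003199837 gw 11.39924569996877 gf 39.40001964569092
 units along CURRENT tool: [ 0.01 -0.04  0.24]  along GOAL tool: [ 0.01 -0.04  0.24]  turn: [-0.   -0.   -0.01]
[[285.0, 226.0], [259.0, 229.0], [241.0, 239.0], [244.0, 252.0], [267.0, 259.0], [296.0, 256.0], [312.0, 245.0], [307.0, 233.0]] [[278.0, 161.0], [253.0, 171.0], [242.0, 196.0], [251.0, 221.0], [277.0, 232.0], [302.0, 222.0], [313.0, 197.0], [303.0, 172.0]]
```

```bash

python3 -m crank '[[[0,-0.02,0,0,0,0,5],[0,0,0,0,0,0,5],[0,0,0.04,0,0,0,5],[0,0,0.05,0,0,0,5],[0,0,0.05,0,0,0,5],[0,0,0.04,0,0,0,5],[0,0,0.04,0,0,0,5],[0,0,0,0,0,0,5]]]' 90
python3 -c "
from h import *
to(578.5,-44.8,83.5,29)"
```

```text
time_s: 5.0
eef_pos: [579.6, -46.1, 84.6]
ee_rot: [0.001, 0.968, 0.25, 0.002]
force: [-0.1, 0.2, 11.7]
grip_width: 0.114
grip_force: 89.1
t 5.0 pos [579.59 -46.06  84.63] yaw 28.897630435597193 F [-0.06  0.16 11.69] Tq [ 0.06  0.12 -0.15] q6 0.786055407276324 gw 9.741816657274516 gf 89.06837940216064
 units along CURRENT tool: [-0.01 -0.07  0.05]  along GOAL tool: [-0.01 -0.07  0.05]  turn: [ 0.02 -0.02 -0.01]
```

```bash

python3 -m crank '[[[0,0,0.03,0,0,0,5],[0,0,0.02,0,0,0,5],[0,0,0,0,0,0,5],[0,0,0,0,0,-0.3,5],[0,0,0,0,0,-0.5,5],[0,0,0,0,0,-0.5,5],[0,0,0,0,0,-0.5,5],[0,0,0,0,0,0,5]]]'
python3 -c "
from h import *
to(579.5,-46,83.5,29)"
```

```text
time_s: 5.8
eef_pos: [579.7, -46.1, 83.7]
ee_rot: [0.001, 0.929, 0.37, 0.002]
force: [-1.0, -1.0, 11.4]
grip_width: 0.116
grip_force: 89.2
t 5.8 pos [579.75 -46.09  83.68] yaw 43.40806569688155 F [-1.02 -0.98 11.44] Tq [ 0.08  0.15 -0.13] q6 0.5328213619593698 gw 9.922932199092935 gf 89.19750452041626
 units along CURRENT tool: [-0.   -0.01  0.01]  along GOAL tool: [-0.01 -0.01  0.01]  turn: [ 0.03 -0.02  1.8 ]
```

```bash

python3 -m crank '[[[0,0,0,0,0,-0.5,5],[0,0,0,0,0,-0.6,5],[0,0,0,0,0,-0.6,5],[0,0,0,0,0,-0.6,5],[0,0,0,0,0,-0.6,5],[0,0,0,0,0,-0.6,5],[0,0,0,0,0,-0.5,5],[0,0,0,0,0,0,5]]]'
python3 -c "
from h import *
to(579.5,-46,83.5,29)"
```

```text
time_s: 6.6
eef_pos: [579.8, -46.1, 83.7]
ee_rot: [0.002, 0.791, 0.612, 0.001]
force: [1.2, 0.1, 12.6]
grip_width: 0.114
grip_force: 89.2
t 6.6 pos [579.78 -46.14  83.7 ] yaw 75.41306022592433 F [ 1.18  0.14 12.6 ] Tq [0.   0.09 0.08] q6 -0.025830971599557946 gw 9.695386472264985 gf 89.18757319450378
 units along CURRENT tool: [ 0.   -0.01  0.01]  along GOAL tool: [-0.01 -0.01  0.01]  turn: [ 0.03 -0.01  5.8 ]
```

```bash
cat > guard.py <<'E'
from h import *
import sys
s,r=st();M=r.as_matrix();t=s["wrist_torque"][2]
print("yaw %.1f Tz %.2f Fz %.1f F %.1f %.1f z %.1f"%(np.degrees(np.arctan2(M[1,0],M[0,0])),t,s["force"][2],*s["force"][:2],s["eef_pos"][2]))
sys.exit(abs(t)>0.45)
E
R() { python3 guard.py; }
python3 -m crank '[[[0,0,0,0,0,-0.06,5],[0,0,0,0,0,-0.06,5],[0,0,0,0,0,-0.06,5],[0,0,0,0,0,-0.06,5],[0,0,0,0,0,-0.06,5],[0,0,0,0,0,-0.06,5],[0,0,0,0,0,-0.06,5],[0,0,0,0,0,0,5]]]' >/dev/null && R &&
python3 -m crank '[[[0,0,0,0,0,-0.06,5],[0,0,0,0,0,-0.06,5],[0,0,0,0,0,-0.06,5],[0,0,0,0,0,-0.06,5],[0,0,0,0,0,-0.06,5],[0,0,0,0,0,-0.06,5],[0,0,0,0,0,-0.06,5],[0,0,0,0,0,0,5]]]' >/dev/null && R &&
python3 -m crank '[[[0,0,0,0,0,-0.06,5],[0,0,0,0,0,-0.06,5],[0,0,0,0,0,-0.06,5],[0,0,0,0,0,-0.06,5],[0,0,0,0,0,-0.06,5],[0,0,0,0,0,-0.06,5],[0,0,0,0,0,-0.06,5],[0,0,0,0,0,0,5]]]' >/dev/null && R &&
python3 -m crank '[[[0,0,0,0,0,-0.06,5],[0,0,0,0,0,-0.06,5],[0,0,0,0,0,-0.06,5],[0,0,0,0,0,-0.06,5],[0,0,0,0,0,-0.06,5],[0,0,0,0,0,-0.06,5],[0,0,0,0,0,-0.06,5],[0,0,0,0,0,0,5]]]' >/dev/null && R &&
python3 -m crank '[[[0,0,0,0,0,-0.06,5],[0,0,0,0,0,-0.06,5],[0,0,0,0,0,-0.06,5],[0,0,0,0,0,-0.06,5],[0,0,0,0,0,-0.06,5],[0,0,0,0,0,-0.06,5],[0,0,0,0,0,-0.06,5],[0,0,0,0,0,0,5]]]' >/dev/null && R &&
python3 -m crank '[[[0,0,0,0,0,-0.06,5],[0,0,0,0,0,-0.06,5],[0,0,0,0,0,-0.06,5],[0,0,0,0,0,-0.06,5],[0,0,0,0,0,-0.06,5],[0,0,0,0,0,-0.06,5],[0,0,0,0,0,-0.06,5],[0,0,0,0,0,0,5]]]' >/dev/null && R
```

```text
yaw 78.7 Tz -0.03 Fz 12.5 F -0.8 0.6 z 83.7False
```

```bash
sed -i 's/sys.exit(abs(t)>0.45)/sys.exit(int(abs(t)>0.45))/' guard.py
R() { python3 guard.py; }
python3 -m crank '[[[0,0,0,0,0,-0.06,5],[0,0,0,0,0,-0.06,5],[0,0,0,0,0,-0.06,5],[0,0,0,0,0,-0.06,5],[0,0,0,0,0,-0.06,5],[0,0,0,0,0,-0.06,5],[0,0,0,0,0,-0.06,5],[0,0,0,0,0,0,5]]]' >/dev/null && R &&
python3 -m crank '[[[0,0,0,0,0,-0.06,5],[0,0,0,0,0,-0.06,5],[0,0,0,0,0,-0.06,5],[0,0,0,0,0,-0.06,5],[0,0,0,0,0,-0.06,5],[0,0,0,0,0,-0.06,5],[0,0,0,0,0,-0.06,5],[0,0,0,0,0,0,5]]]' >/dev/null && R &&
python3 -m crank '[[[0,0,0,0,0,-0.06,5],[0,0,0,0,0,-0.06,5],[0,0,0,0,0,-0.06,5],[0,0,0,0,0,-0.06,5],[0,0,0,0,0,-0.06,5],[0,0,0,0,0,-0.06,5],[0,0,0,0,0,-0.06,5],[0,0,0,0,0,0,5]]]' >/dev/null && R &&
python3 -m crank '[[[0,0,0,0,0,-0.06,5],[0,0,0,0,0,-0.06,5],[0,0,0,0,0,-0.06,5],[0,0,0,0,0,-0.06,5],[0,0,0,0,0,-0.06,5],[0,0,0,0,0,-0.06,5],[0,0,0,0,0,-0.06,5],[0,0,0,0,0,0,5]]]' >/dev/null && R &&
python3 -m crank '[[[0,0,0,0,0,-0.06,5],[0,0,0,0,0,-0.06,5],[0,0,0,0,0,-0.06,5],[0,0,0,0,0,-0.06,5],[0,0,0,0,0,-0.06,5],[0,0,0,0,0,-0.06,5],[0,0,0,0,0,-0.06,5],[0,0,0,0,0,0,5]]]' >/dev/null && R &&
python3 -m crank '[[[0,0,0,0,0,-0.06,5],[0,0,0,0,0,-0.06,5],[0,0,0,0,0,-0.06,5],[0,0,0,0,0,-0.06,5],[0,0,0,0,0,-0.06,5],[0,0,0,0,0,-0.06,5],[0,0,0,0,0,-0.06,5],[0,0,0,0,0,0,5]]]' >/dev/null && R &&
python3 -m crank '[[[0,0,0,0,0,-0.06,5],[0,0,0,0,0,-0.06,5],[0,0,0,0,0,-0.06,5],[0,0,0,0,0,-0.06,5],[0,0,0,0,0,-0.06,5],[0,0,0,0,0,-0.06,5],[0,0,0,0,0,-0.06,5],[0,0,0,0,0,0,5]]]' >/dev/null && R
```

```text
yaw 82.0 Tz -0.01 Fz 11.6 F -0.1 0.4 z 83.7
yaw 85.4 Tz -0.04 Fz 12.7 F 1.3 -0.0 z 83.7
yaw 88.7 Tz -0.06 Fz 12.2 F 0.3 0.2 z 83.7
yaw 92.1 Tz -0.07 Fz 11.3 F -0.2 0.0 z 83.7
yaw 95.5 Tz -0.10 Fz 12.2 F 1.3 -0.1 z 83.8
yaw 98.8 Tz 0.01 Fz 12.0 F 1.2 -0.3 z 83.7
yaw 102.2 Tz -0.01 Fz 11.5 F 1.3 -0.5 z 83.7
```

```bash
R() { python3 guard.py; }
python3 -m crank '[[[0,0,0,0,0,-0.06,5],[0,0,0,0,0,-0.06,5],[0,0,0,0,0,-0.06,5],[0,0,0,0,0,-0.06,5],[0,0,0,0,0,-0.06,5],[0,0,0,0,0,-0.06,5],[0,0,0,0,0,-0.06,5],[0,0,0,0,0,0,5]]]' >/dev/null && R &&
python3 -m crank '[[[0,0,0,0,0,-0.06,5],[0,0,0,0,0,-0.06,5],[0,0,0,0,0,-0.06,5],[0,0,0,0,0,-0.06,5],[0,0,0,0,0,-0.06,5],[0,0,0,0,0,-0.06,5],[0,0,0,0,0,-0.06,5],[0,0,0,0,0,0,5]]]' >/dev/null && R &&
python3 -m crank '[[[0,0,0,0,0,-0.06,5],[0,0,0,0,0,-0.06,5],[0,0,0,0,0,-0.06,5],[0,0,0,0,0,-0.06,5],[0,0,0,0,0,-0.06,5],[0,0,0,0,0,-0.06,5],[0,0,0,0,0,-0.06,5],[0,0,0,0,0,0,5]]]' >/dev/null && R &&
python3 -m crank '[[[0,0,0,0,0,-0.06,5],[0,0,0,0,0,-0.06,5],[0,0,0,0,0,-0.06,5],[0,0,0,0,0,-0.06,5],[0,0,0,0,0,-0.06,5],[0,0,0,0,0,-0.06,5],[0,0,0,0,0,-0.06,5],[0,0,0,0,0,0,5]]]' >/dev/null && R &&
python3 -m crank '[[[0,0,0,0,0,-0.06,5],[0,0,0,0,0,-0.06,5],[0,0,0,0,0,-0.06,5],[0,0,0,0,0,-0.06,5],[0,0,0,0,0,-0.06,5],[0,0,0,0,0,-0.06,5],[0,0,0,0,0,-0.06,5],[0,0,0,0,0,0,5]]]' >/dev/null && R &&
python3 -m crank '[[[0,0,0,0,0,-0.06,5],[0,0,0,0,0,-0.06,5],[0,0,0,0,0,-0.06,5],[0,0,0,0,0,-0.06,5],[0,0,0,0,0,-0.06,5],[0,0,0,0,0,-0.06,5],[0,0,0,0,0,-0.06,5],[0,0,0,0,0,0,5]]]' >/dev/null && R &&
python3 -m crank '[[[0,0,0,0,0,-0.06,5],[0,0,0,0,0,-0.06,5],[0,0,0,0,0,-0.06,5],[0,0,0,0,0,-0.06,5],[0,0,0,0,0,-0.06,5],[0,0,0,0,0,-0.06,5],[0,0,0,0,0,-0.06,5],[0,0,0,0,0,0,5]]]' >/dev/null && R &&
python3 -m crank '[[[0,0,0,0,0,-0.06,5],[0,0,0,0,0,-0.06,5],[0,0,0,0,0,-0.06,5],[0,0,0,0,0,-0.06,5],[0,0,0,0,0,-0.06,5],[0,0,0,0,0,-0.06,5],[0,0,0,0,0,-0.06,5],[0,0,0,0,0,0,5]]]' >/dev/null && R
```

```text
yaw 105.6 Tz -0.17 Fz 12.5 F -0.5 -0.8 z 83.7
yaw 108.9 Tz -0.19 Fz 11.8 F 0.1 0.2 z 83.7
yaw 112.3 Tz -0.18 Fz 11.9 F 0.4 -1.5 z 83.7
yaw 115.6 Tz -0.14 Fz 12.5 F 0.3 -0.5 z 83.7
yaw 119.0 Tz -0.07 Fz 12.2 F -0.5 -0.1 z 83.7
yaw 122.3 Tz 0.04 Fz 12.0 F -0.1 -1.2 z 83.7
yaw 125.7 Tz -0.07 Fz 11.4 F 0.5 0.6 z 83.7
yaw 129.1 Tz 0.17 Fz 12.3 F 1.0 0.6 z 83.8
```

```bash
R() { python3 guard.py; }
python3 -m crank '[[[0,0,0,0,0,-0.06,5],[0,0,0,0,0,-0.06,5],[0,0,0,0,0,-0.06,5],[0,0,0,0,0,-0.06,5],[0,0,0,0,0,-0.06,5],[0,0,0,0,0,-0.06,5],[0,0,0,0,0,-0.06,5],[0,0,0,0,0,0,5]]]' >/dev/null && R &&
python3 -m crank '[[[0,0,0,0,0,-0.06,5],[0,0,0,0,0,-0.06,5],[0,0,0,0,0,-0.06,5],[0,0,0,0,0,-0.06,5],[0,0,0,0,0,-0.06,5],[0,0,0,0,0,-0.06,5],[0,0,0,0,0,-0.06,5],[0,0,0,0,0,0,5]]]' >/dev/null && R &&
python3 -m crank '[[[0,0,0,0,0,-0.06,5],[0,0,0,0,0,-0.06,5],[0,0,0,0,0,-0.06,5],[0,0,0,0,0,-0.06,5],[0,0,0,0,0,-0.06,5],[0,0,0,0,0,-0.06,5],[0,0,0,0,0,-0.06,5],[0,0,0,0,0,0,5]]]' >/dev/null && R &&
python3 -m crank '[[[0,0,0,0,0,-0.06,5],[0,0,0,0,0,-0.06,5],[0,0,0,0,0,-0.06,5],[0,0,0,0,0,-0.06,5],[0,0,0,0,0,-0.06,5],[0,0,0,0,0,-0.06,5],[0,0,0,0,0,-0.06,5],[0,0,0,0,0,0,5]]]' >/dev/null && R &&
python3 -m crank '[[[0,0,0,0,0,-0.06,5],[0,0,0,0,0,-0.06,5],[0,0,0,0,0,-0.06,5],[0,0,0,0,0,-0.06,5],[0,0,0,0,0,-0.06,5],[0,0,0,0,0,-0.06,5],[0,0,0,0,0,-0.06,5],[0,0,0,0,0,0,5]]]' >/dev/null && R &&
python3 -m crank '[[[0,0,0,0,0,-0.06,5],[0,0,0,0,0,-0.06,5],[0,0,0,0,0,-0.06,5],[0,0,0,0,0,-0.06,5],[0,0,0,0,0,-0.06,5],[0,0,0,0,0,-0.06,5],[0,0,0,0,0,-0.06,5],[0,0,0,0,0,0,5]]]' >/dev/null && R &&
python3 -m crank '[[[0,0,0,0,0,-0.06,5],[0,0,0,0,0,-0.06,5],[0,0,0,0,0,-0.06,5],[0,0,0,0,0,-0.06,5],[0,0,0,0,0,-0.06,5],[0,0,0,0,0,-0.06,5],[0,0,0,0,0,-0.06,5],[0,0,0,0,0,0,5]]]' >/dev/null && R &&
python3 -m crank '[[[0,0,0,0,0,-0.06,5],[0,0,0,0,0,-0.06,5],[0,0,0,0,0,-0.06,5],[0,0,0,0,0,-0.06,5],[0,0,0,0,0,-0.06,5],[0,0,0,0,0,-0.06,5],[0,0,0,0,0,-0.06,5],[0,0,0,0,0,0,5]]]' >/dev/null && R
```

```text
yaw 132.4 Tz -0.10 Fz 12.4 F 0.2 -0.2 z 83.8
yaw 135.8 Tz -0.16 Fz 11.9 F 2.8 -1.5 z 83.9
yaw 139.0 Tz -0.89 Fz 10.0 F 3.9 -2.1 z 83.9
```

The stop is at about 109° of turn: torque rose to -0.89 N m. I'll ease back slightly and lift gently.

```bash
python3 -m crank '[[[0,0,0,0,0,0.15,5],[0,0,0,0,0,0.15,5],[0,0,0,0,0,0,5],[0,0,-0.06,0,0,0,5],[0,0,-0.06,0,0,0,5],[0,0,-0.06,0,0,0,5],[0,0,-0.06,0,0,0,5],[0,0,0,0,0,0,5]]]' >/dev/null; python3 guard.py &&
python3 -m crank '[[[0,0,-0.06,0,0,0,5],[0,0,-0.06,0,0,0,5],[0,0,-0.06,0,0,0,5],[0,0,-0.06,0,0,0,5],[0,0,-0.06,0,0,0,5],[0,0,-0.06,0,0,0,5],[0,0,0,0,0,0,5],[0,0,0,0,0,0,5]]]' >/dev/null; python3 guard.py
```

```text
yaw 136.7 Tz -0.17 Fz 6.4 F 5.2 -1.8 z 89.3
yaw 136.7 Tz -0.18 Fz -2.8 F 7.2 -3.0 z 97.1
```

```bash
python3 -m crank '[[[-0.02,0.01,-0.06,0,0,0,5],[0,0,-0.1,0,0,0,5],[0,0,-0.1,0,0,0,5],[0,0,-0.1,0,0,0,5],[0,0,-0.1,0,0,0,5],[0,0,-0.1,0,0,0,5],[0,0,0,0,0,0,5],[0,0,0,0,0,0,5]]]' >/dev/null; python3 guard.py && 
python3 -m crank '[[[0,0,-0.2,0,0,0,5],[0,0,-0.2,0,0,0,5],[0,0,-0.3,0,0,0,5],[0,0,-0.3,0,0,0,5],[0,0,-0.2,0,0,0,5],[0,0,-0.1,0,0,0,5],[0,0,0,0,0,0,5],[0,0,0,0,0,0,5]]]' >/dev/null; python3 guard.py
python3 - <<'E'
from h import *
from rig import capture
to(552,155,140)
a=capture("top");b=capture("scene");cv2.imwrite("pics/t2.png",a);cv2.imwrite("pics/s2.png",b)
f=lambda i:cv2.resize(i,None,fx=3,fy=3,interpolation=cv2.INTER_CUBIC)
cv2.imwrite("pics/z3.png",np.hstack([f(b[110:280,300:440]),f(b[150:320,220:340])]))
E
```

```text
yaw 136.7 Tz 0.01 Fz -1.3 F 0.1 -0.2 z 110.8
yaw 136.7 Tz 0.00 Fz -0.6 F -0.5 1.0 z 143.3
t 25.0 pos [578.86 -45.59 143.31] yaw 136.7434395687536 F [-0.51  0.98 -0.56] Tq [-0.   -0.01  0.  ] q6 -1.0960788796692273 gw 9.957849890861809 gf 88.62676978111267
 units along CURRENT tool: [6.28 5.11 0.13]  along GOAL tool: [6.28 5.11 0.13]  turn: [-0. -0.  0.]
```

View pics/z3.png

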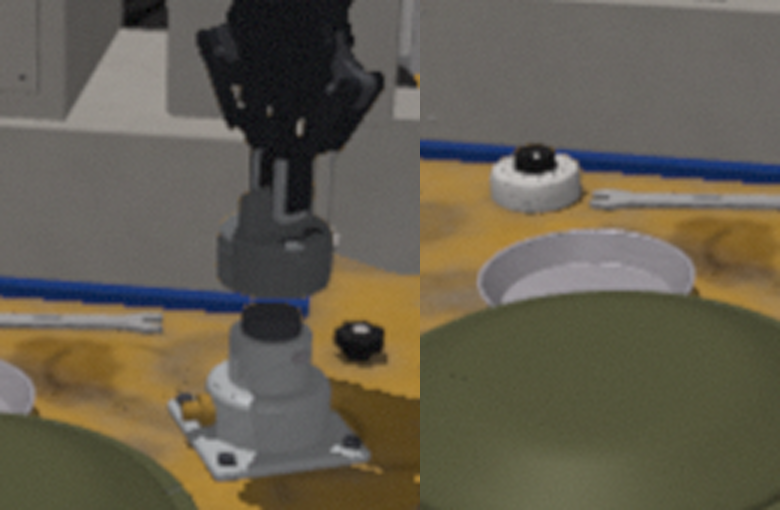

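The cover is in the fingers, level and clear of the neck at about (391,195). The dish rim spans (239..311) with its top at row 227, within 2 px of the prediction, so the dish centre is about (551,156) and its rim is at 22 mm.

```bash
python3 -m crank '[[[0.4,0.3,0,0,0,0,5],[0.8,0.7,0,0,0,0,5],[1,0.8,0,0,0,0,5],[1,0.8,0,0,0,0,5],[1,0.8,0,0,0,0,5],[1,0.8,0,0,0,0,5],[0.8,0.7,0,0,0,0,5],[0.3,0.2,0,0,0,0,5]]]' >/dev/null; python3 guard.py 
python3 -m crank '[[[0,0,0.4,0,0,0,5],[0,0,0.6,0,0,0,5],[0,0,0.6,0,0,0,5],[0,0,0.6,0,0,0,5],[0,0,0.4,0,0,0,5],[0,0,0.2,0,0,0,5],[0,0,0,0,0,0,5],[0,0,0,0,0,0,5]]]' >/dev/null; python3 guard.py
python3 - <<'E'
from h import *
from rig import capture
to(551,156,42)
a=capture("top");b=capture("scene");cv2.imwrite("pics/t3.png",a);cv2.imwrite("pics/s3.png",b)
f=lambda i:cv2.resize(i,None,fx=3,fy=3,interpolation=cv2.INTER_CUBIC)
cv2.imwrite("pics/z4.png",np.hstack([f(a[130:300,215:345]),f(b[110:280,210:340])]))
E
```

```text
yaw 136.9 Tz -0.02 Fz -1.5 F 0.9 -0.6 z 143.4
yaw 136.7 Tz -0.01 Fz -1.7 F -0.6 -0.3 z 74.0
t 26.7 pos [552.01 154.95  74.  ] yaw 136.72901077225023 F [-0.59 -0.32 -1.73] Tq [-0.04  0.03 -0.01] q6 -0.74614854318449 gw 9.335356769381956 gf 88.62529635429382
 units along CURRENT tool: [0.06 0.   1.28]  along GOAL tool: [0.06 0.   1.28]  turn: [0. 0. 0.]
```

View pics/z4.png

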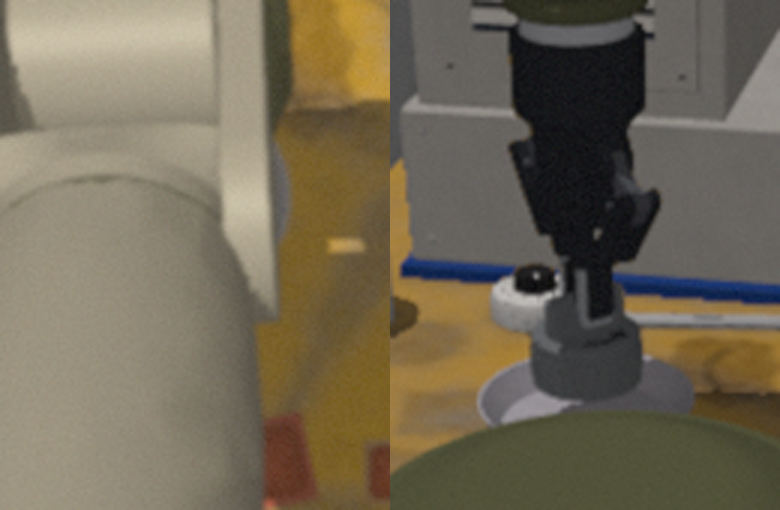

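The cover hangs centred over the dish: its centre column matches the dish's at about 585 in the crop. I'll lower it and feel for the floor.

```bash
cat > touch.py <<'E'
from rig import sense
import sys
s=sense();print("z %.2f Fz %.1f"%(s["eef_pos"][2],s["force"][2]));sys.exit(int(s["force"][2]>2.5))
E
python3 -m crank '[[[0.04,0,0.2,0,0,0,5],[0,0,0.3,0,0,0,5],[0,0,0.3,0,0,0,5],[0,0,0.2,0,0,0,5],[0,0,0.1,0,0,0,5],[0,0,0.02,0,0,0,5],[0,0,0,0,0,0,5],[0,0,0,0,0,0,5]]]' >/dev/null; python3 touch.py &&
python3 -m crank '[[[0,0,0.02,0,0,0,5],[0,0,0.02,0,0,0,5],[0,0,0.02,0,0,0,5],[0,0,0,0,0,0,5],[0,0,0,0,0,0,5],[0,0,0,0,0,0,5],[0,0,0,0,0,0,5],[0,0,0,0,0,0,5]]]' >/dev/null && python3 touch.py &&
python3 -m crank '[[[0,0,0.02,0,0,0,5],[0,0,0.02,0,0,0,5],[0,0,0,0,0,0,5],[0,0,0,0,0,0,5],[0,0,0,0,0,0,5],[0,0,0,0,0,0,5],[0,0,0,0,0,0,5],[0,0,0,0,0,0,5]]]' >/dev/null && python3 touch.py &&
python3 -m crank '[[[0,0,0.02,0,0,0,5],[0,0,0.02,0,0,0,5],[0,0,0,0,0,0,5],[0,0,0,0,0,0,5],[0,0,0,0,0,0,5],[0,0,0,0,0,0,5],[0,0,0,0,0,0,5],[0,0,0,0,0,0,5]]]' >/dev/null && python3 touch.py &&
python3 -m crank '[[[0,0,0.02,0,0,0,5],[0,0,0.02,0,0,0,5],[0,0,0,0,0,0,5],[0,0,0,0,0,0,5],[0,0,0,0,0,0,5],[0,0,0,0,0,0,5],[0,0,0,0,0,0,5],[0,0,0,0,0,0,5]]]' >/dev/null && python3 touch.py &&
python3 -m crank '[[[0,0,0.02,0,0,0,5],[0,0,0.02,0,0,0,5],[0,0,0,0,0,0,5],[0,0,0,0,0,0,5],[0,0,0,0,0,0,5],[0,0,0,0,0,0,5],[0,0,0,0,0,0,5],[0,0,0,0,0,0,5]]]' >/dev/null && python3 touch.py
```

```text
z 45.78 Fz -1.2
z 44.05 Fz -1.1
z 43.08 Fz -1.7
z 42.24 Fz 4.1
```

Contact came at z 42.2, where it was expected. I'll release and retreat straight up.

```bash
python3 -m crank '[[[0,0,0,0,0,0,14],[0,0,0,0,0,0,16],[0,0,0,0,0,0,20],[0,0,0,0,0,0,26],[0,0,0,0,0,0,32],[0,0,0,0,0,0,40],[0,0,0,0,0,0,40],[0,0,0,0,0,0,40]]]'
python3 -m crank '[[[0,0,-0.2,0,0,0,40],[0,0,-0.4,0,0,0,40],[0,0,-0.8,0,0,0,40],[0,0,-1,0,0,0,40],[0,0,-1,0,0,0,40],[0,0,-1,0,0,0,40],[0,0,-1,0,0,0,40],[0,0,-0.4,0,0,0,40]]]'
python3 -c "
from h import *
to(330,-330,190)"
```

```text
time_s: 30.8
eef_pos: [551.0, 155.8, 42.1]
ee_rot: [0.0, 0.369, 0.93, 0.0]
force: [0.5, -0.7, 0.1]
grip_width: 0.469
grip_force: 0.0
time_s: 31.6
eef_pos: [551.7, 155.9, 190.2]
ee_rot: [0.002, 0.369, 0.93, 0.001]
force: [-0.0, 0.4, -0.1]
grip_width: 0.47
grip_force: 0.0
t 31.6 pos [551.71 155.93 190.24] yaw 136.7432542141528 F [-0.01  0.36 -0.06] Tq [ 0.03 -0.    0.02] q6 -0.7446891657211906 gw 40.157438589882645 gf 0.0
 units along CURRENT tool: [ -6.86 -20.23  -0.04]  along GOAL tool: [ -6.86 -20.23   0.01]  turn: [0.02 0.02 0.  ]
```

```bash
python3 -m crank '[[[-0.3,-1,0,0,0,0,40],[-0.3,-1,0,0,0,0,40],[-0.3,-1,0,0,0,0,40],[-0.3,-1,0,0,0,0,40],[-0.3,-1,0,0,0,0,40],[-0.3,-1,0,0,0,0,40],[-0.3,-1,0,0,0,0,40],[-0.3,-1,0,0,0,0,40]]]' >/dev/null
python3 -m crank '[[[-0.3,-1,0,0,0,0,40],[-0.3,-1,0,0,0,0,40],[-0.3,-1,0,0,0,0,40],[-0.3,-1,0,0,0,0,40],[-0.3,-1,0,0,0,0,40],[-0.3,-1,0,0,0,0,40],[-0.3,-1,0,0,0,0,40],[-0.3,-1,0,0,0,0,40]]]' 
python3 - <<'E'
from rig import capture
import cv2,numpy as np
a=capture("top");b=capture("scene")
cv2.imwrite("pics/f.png",np.hstack([cv2.resize(a[140:340,220:440],None,fx=2,fy=2),cv2.resize(b[150:350,210:390],None,fx=2,fy=2)]))
E
```

```text
time_s: 33.2
eef_pos: [363.4, -218.5, 186.9]
ee_rot: [-0.0, 0.369, 0.93, 0.0]
force: [0.8, 0.5, 0.5]
grip_width: 0.467
grip_force: 0.0
```

View pics/f.png

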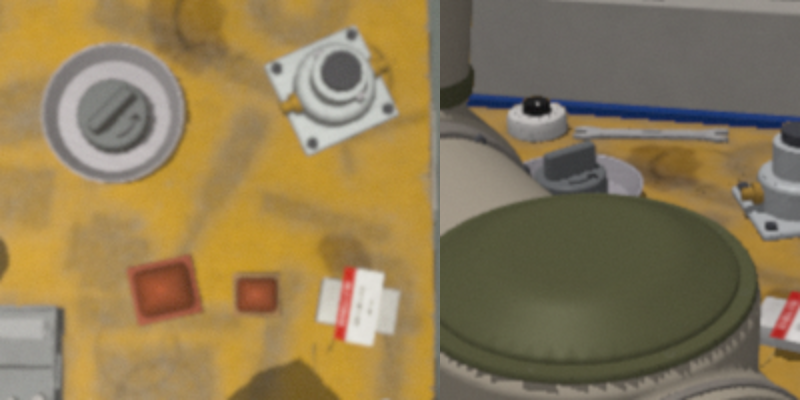

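The cover sits upright and flat in the middle of the dish, at crop (115,115). The pads and the blade box are where they were.

```bash
python3 -c "
from rig import *
print(finish_job())"
```

```text
the job is handed in; nothing more can be done
None
```

The cover came off at its stop, about 109° from where it was found, and stands upright on the dish floor; the pads and blade box look untouched, and I handed the job in at about 33 s.

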